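# Find the rocking corner of a balance plate and press its shim flat

### The arm

A 6-joint arm with a two-finger parallel gripper is mounted at the origin on the work surface. World frame = base frame: x ahead of the robot, y to its left, z up, the work surface at z = 0. Lengths are in m, angles in rad, forces in N, time in s.
With the tool pointing down it reaches from about 0.35 to 0.775 m from the base axis. Payload 7.3 kg.
Tool frame: the origin (TCP) lies midway between the tips of the shut fingers; the grasp point (between the pads) lies 19 mm behind it (r.hold_point_z is the distance from the TCP to the grasp point, in m); z points along the fingers, x is the direction in which the jaws open and shut, and the axes are right-handed (so a half turn about z gives the same grasp; the last joint's range is limited). The gripper opens to 92 mm and grips with 3 to 60 N. Pads are 19 mm wide; open, the fingers measure 130 mm over their backs; the gripper's body (75 mm by 190 mm) begins 47 mm behind the grasp point.
Start: joints at [-1.249, 0.342, 1.524, -0, 1.275, -0.146], TCP at [0.237, -0.469, 0.227] pointing down, gripper open.
Joint ranges: [-2.53, 2.53], [-0.77, 2.02], [0.04, 2.7], [-1, 4.14], [0.28, 2.66], [-3.11, 3.11]. Speed limits (rad/s): [2.57, 2.57, 3.14, 3.14, 3.14, 3.14].

### API

Orientations are given as a unit quaternion [w, x, y, z].
In Python, from station import telemetry, cams, job, spotter, r gives the robot as it stands.
- The arm moves only by the shell command python3 -m crank 'ROWS' [OPENING]. ROWS is JSON, a list of rows, each a list of 6 numbers: the shift along the tool's x, y, z in mm, then the turn, a rotation vector about the tool's x, y, z in rad. A call has 1 to 12 rows; each row shifts and turns the pose as measured when the row begins, along the tool's axes as they then stand; what a row does not reach is not made up. A row lasts 1/10 s, in which the tool goes at most 50 mm and 8.59 degrees, less where a joint would pass 70% of its speed; a pose out of reach is approached as far as the arm can. A call is refused whole if a number of a shift passes 50 or a number of a turn 0.15, either way. A call with a gripper value outside its range is refused whole. OPENING is the opening, from -1 (shut) to 1 (fully open), set as the call begins (- or left out, the last holds). The fingers move at their own pace and stop on an object; the grip force is fixed at half the most. Time passes only in rows, so rows that do not move let the fingers close. It gives the time, the measured TCP pose, the force and the opening at its end, in the units of the state.
- telemetry.read_state(): the state, without advancing time (a new reading comes with each control period).
- cams.read_camera(name): name is "scene" or "top" or "wrist"; returns the picture (384x512x3 uint8, red, green, blue); there is no depth.
- cams.camera_model(name): a dict with "camera_matrix" (3x3 intrinsics, pixels), "k1" (the pictures are not rectified: a ray, as slopes to the right and down, at radius r is drawn at 1 + k1 r^2 times it, then the intrinsics apply), "camera_from_world" (4x4, takes a point from world to camera coordinates); the wrist camera has in their place "mount" (4x4, takes a point from camera to tool coordinates, whose origin is the TCP and whose axes are the tool frame's). Camera axes: x right, y down, z forward; pixel columns grow to the right and rows downward; lengths in m; the calibration is good to about 2 mm. A picture is of the moment at which its call begins: read the wrist's pose just before it. camera_model takes no time and is no camera call.
- job.sign_off(): hands the job in, once; it reports no verdict.
Trained networks look in the newest picture that a camera, given by its name, has taken for a name from the list of things; names that differ only in an ending like _2 or _b are one class to them, and where a whole thing is asked for, a point or a joint stands for the part that bears it (a point fixed in the world has none). Each returns a list of dicts, best first, with "confidence" (0 to 1); they miss things now and then, are a little off and sometimes report something else, mostly with a low value. They report only what shows in the picture. A call takes as long as a camera call. They do not tell look-alikes from the thing itself.
- spotter.look_for(camera, label): "bbox" ([left, top, right, bottom] in pixels, round what is visible of it).
- spotter.tip_of(camera, label): "at" ([row, column] in pixels: a listed point, or the origin of a listed thing).
The state is a dict: "clock": time; "qpos": joint angles; "qd": joint speeds; "effort": joint torques, N m; "position": TCP position; "ee_rot": TCP orientation; "ft_force": force on the tool from outside, world axes, zero at the start; "wrist_torque": the same for the moment, N m; "finger_gap": opening from 0.0 (shut) to 1.0 (fully open).
Only numpy, scipy, OpenCV 4.12 (cv2) and the standard library are available. Lean on these libraries where they do the work, as an engineer would, in place of code of your own. Each camera call takes 0.05 s, during which the arm holds its last target.

### The job

Before the balance goes back on its levelling stand the plate must not rock. With the fingertips, press down on the plate's corners one after another until you have found the one that sinks under the finger, then press that corner's shim tongue (the tab beside it that sticks out past the plate's left or right edge) down flat and let go. Leave the other three shims sloping up, leave the plate, the weight on it and everything else in place, and lift nothing.

Things in the scene. Friction and masses are not known exactly. Their poses are not given: they have to be found in the camera images.
- stand: Fixed levelling stand: dark steel bed 240 x 210 x 8 mm. Origin: centre of its underside, on the bench; x points away from the robot (yaw to 20 deg), y left, z up. Four feet that look alike hold the plate's corners 30 mm above the bench: three rigid, one loose on a weak spring (starts to sink at about 3 N, stops 5 mm down at about 5 N, springs back). Which one cannot be seen.
- plate: Aluminium plate lying loose and level on the four feet: 200 (x) x 180 (y) x 12 mm, about 1.2 kg. Origin: centre of its underside; axes as the stand's. Its top is 42 mm above the bench. A round spirit level 26 mm wide, 6 mm high, sits on it by its near edge.
- corner_near_left (a point): The point to press on the plate's near left corner: on its top face straight above the foot, 18 mm in from both edges. If this corner rocks it sinks 5 mm under a press of about 5 N; a firm corner does not go down.
- corner_near_right (a point): The point to press on the plate's near right corner: on its top face straight above the foot, 18 mm in from both edges. If this corner rocks it sinks 5 mm under a press of about 5 N; a firm corner does not go down.
- corner_far_left (a point): The point to press on the plate's far left corner: on its top face straight above the foot, 18 mm in from both edges. If this corner rocks it sinks 5 mm under a press of about 5 N; a firm corner does not go down.
- corner_far_right (a point): The point to press on the plate's far right corner: on its top face straight above the foot, 18 mm in from both edges. If this corner rocks it sinks 5 mm under a press of about 5 N; a firm corner does not go down.
- shim_near_left (a joint): Hinge of the near left shim, rad: 0 to 0.06 at the start, its tongue sloping up and outwards at about 24 deg; 0.42 when flat (level), at its stop. It stays where it is left; it yields to about 8 N pushing down on the tongue at its point. Flat, its nose holds the plate's corner up from below.
- tongue_near_left (a point): Point to press on the near left shim: top of its tongue, on the mid-line, 35 mm out from the hinge. The tongue is an aluminium tab 30 mm wide, 47 mm long, outside the plate's left edge; hinge 8 mm outside the edge, 30 mm from the corner's press point towards the plate's middle. The point is about 39 mm above the bench at the start, 25 mm when flat; free space below.
- shim_near_right (a joint): Hinge of the near right shim, rad: 0 to 0.06 at the start, its tongue sloping up and outwards at about 24 deg; 0.42 when flat (level), at its stop. It stays where it is left; it yields to about 8 N pushing down on the tongue at its point. Flat, its nose holds the plate's corner up from below.
- tongue_near_right (a point): Point to press on the near right shim: top of its tongue, on the mid-line, 35 mm out from the hinge. The tongue is an aluminium tab 30 mm wide, 47 mm long, outside the plate's right edge; hinge 8 mm outside the edge, 30 mm from the corner's press point towards the plate's middle. The point is about 39 mm above the bench at the start, 25 mm when flat; free space below.
- shim_far_left (a joint): Hinge of the far left shim, rad: 0 to 0.06 at the start, its tongue sloping up and outwards at about 24 deg; 0.42 when flat (level), at its stop. It stays where it is left; it yields to about 8 N pushing down on the tongue at its point. Flat, its nose holds the plate's corner up from below.
- tongue_far_left (a point): Point to press on the far left shim: top of its tongue, on the mid-line, 35 mm out from the hinge. The tongue is an aluminium tab 30 mm wide, 47 mm long, outside the plate's left edge; hinge 8 mm outside the edge, 30 mm from the corner's press point towards the plate's middle. The point is about 39 mm above the bench at the start, 25 mm when flat; free space below.
- shim_far_right (a joint): Hinge of the far right shim, rad: 0 to 0.06 at the start, its tongue sloping up and outwards at about 24 deg; 0.42 when flat (level), at its stop. It stays where it is left; it yields to about 8 N pushing down on the tongue at its point. Flat, its nose holds the plate's corner up from below.
- tongue_far_right (a point): Point to press on the far right shim: top of its tongue, on the mid-line, 35 mm out from the hinge. The tongue is an aluminium tab 30 mm wide, 47 mm long, outside the plate's right edge; hinge 8 mm outside the edge, 30 mm from the corner's press point towards the plate's middle. The point is about 39 mm above the bench at the start, 25 mm when flat; free space below.
- weight: Loose steel weight 32 mm wide, 42 mm tall, 200 g, standing near the plate's middle; stays there. Origin: centre of its underside.
- tube_rack: White rack of sample tubes, 134 x 71 mm, 96 mm tall, left of the stand; bystander. Origin: centre of its underside.
- jar: White lidded jar 48 mm wide, 55 mm tall; bystander. Origin: centre of its underside.
- beaker: Glass beaker 64 mm wide, 80 mm tall; bystander. Origin: centre of its underside.
- driver: Screwdriver 160 mm long lying on the bench; bystander. Origin: on the bench under it.
- tray: Shallow steel tray 130 x 90 x 22 mm; bystander. Origin: centre of its underside.
- tip_box: Grey pipette-tip box 112 x 77 mm, 57 mm tall; bystander. Origin: centre of its underside.
- collar: Steel collar 40 mm wide, 12 mm high; bystander. Origin: centre of its underside.
Mind the look-alikes: they are no part of the job. Of the things like the weight, leave any that is yellow; of the rest the smaller one is meant.

How it is judged:
By the outcome, as a careful person would: the job done as asked, in the order asked, and still so for the second after the job is handed in, with the robot touching nothing.
It also fails if it takes over 51 s, if anything falls off the work surface, if the arm or the gripper's body presses on something with over 40 N, if the wrist force passes 120 N, or if a joint passes its speed limit or range.

## Working session

There is one attempt and no reset: what is moved stays moved. The work goes in short steps, Python scripts to look and compute and a shell command to move; the robot and the scene stay as the last step left them, time stands still between calls to the robot, and variables do not carry over. Pictures are saved under pics/ and viewed, and the job is handed in when it is done.

```bash
ls; mkdir -p pics; python3 - <<'E'
from station import telemetry, cams, job, spotter, r
import cv2
print(telemetry.read_state())
for n in ["scene","top"]:
    im=cams.read_camera(n); cv2.imwrite(f"pics/{n}0.png",im[:,:,::-1])
    print(n,cams.camera_model(n))
    for l in ["corner_near_left","corner_near_right","corner_far_left","corner_far_right","tongue_near_left","tongue_near_right","tongue_far_left","tongue_far_right","weight","plate","stand"]:
        print(l,[(d['at'],round(d['confidence'],2)) for d in spotter.tip_of(n,l)][:4])
print(telemetry.read_state()['clock'], cams.camera_model("wrist"))
E
```

```text
pics
{'clock': 0.0, 'qpos': array([-1.24898305e+00,  3.42743895e-01,  1.52505910e+00, -4.47189600e-05,
        1.27542968e+00, -1.45988472e-01]), 'qd': array([-0.00046108,  0.00085261,  0.00074499,  0.00144755,  0.00060853,
        0.00072902]), 'effort': array([-1.14687671e-03, -4.31246567e+01, -2.44225305e+01,  7.17203692e-02,
        5.59252349e-02, -1.25113656e-04]), 'position': array([ 0.23660844, -0.46816741,  0.22601931]), 'ee_rot': array([-5.10297249e-04,  8.51744086e-01, -5.23957383e-01, -6.42243114e-04]), 'ft_force': array([ 0.64824634, -0.1432604 , -0.60379269]), 'wrist_torque': array([0.0264647 , 0.01509823, 0.01429733]), 'finger_gap': 0.999800886459224}
scene {'camera_matrix': array([[362.08050179,   0.        , 255.559075  ],
       [  0.        , 362.08050179, 194.70570896],
       [  0.        ,   0.        ,   1.        ]]), 'k1': -0.07820646980302066, 'camera_from_world': array([[ 0.08797063,  0.9961213 , -0.0018755 , -0.08114022],
       [ 0.87106475, -0.07783958, -0.48496102, -0.43879447],
       [-0.483226  ,  0.04102865, -0.87453375,  1.32083524],
       [ 0.   
[... 1617 characters left out ...]
)]
weight [([144.7, 307.5], 0.54), ([262.9, 302.6], 0.53)]
plate [([172.9, 260.7], 0.7), ([197.8, 285.0], 0.61)]
stand [([135.3, 274.3], 0.29)]
1.2 {'camera_matrix': array([[270.27434104,   0.        , 257.13945971],
       [  0.        , 270.27434104, 192.15004585],
       [  0.        ,   0.        ,   1.        ]]), 'k1': -0.000915852052441848, 'mount': array([[ 9.99999880e-01, -4.54959321e-04,  1.79415850e-04,
         2.67765831e-04],
       [ 3.96332587e-04,  9.68830267e-01,  2.47725164e-01,
        -6.59606801e-02],
       [-2.86528378e-04, -2.47725063e-01,  9.68830331e-01,
        -1.58523429e-01],
       [ 0.00000000e+00,  0.00000000e+00,  0.00000000e+00,
         1.00000000e+00]])}
```

View pics/scene0.png

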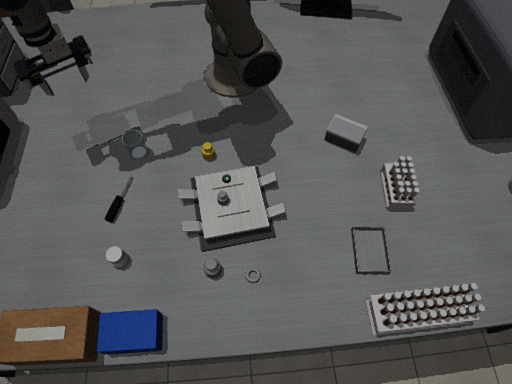

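View pics/top0.png

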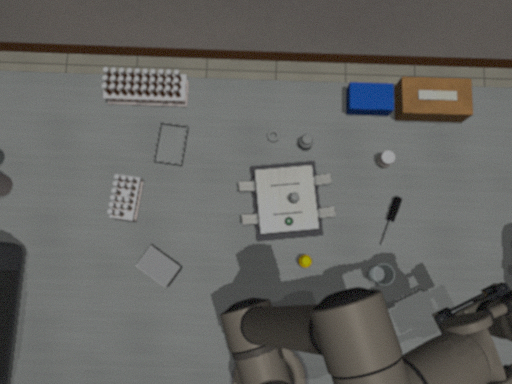

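The scene camera looks from the far side: plate corners at about (195,176), (260,168), (270,233), (203,242), tongues at (187,195), (191,226), (268,179), (276,211). In the top view the plate spans about x 254–319, y 164–238. The yellow weight stands near the stand and the grey one on the plate is the one meant. Next: zoom in.

```bash
python3 - <<'E'
import cv2
a=cv2.imread("pics/top0.png")[150:250,230:345]; cv2.imwrite("pics/topc.png",cv2.resize(a,None,fx=6,fy=6,interpolation=cv2.INTER_CUBIC)[:600])
a=cv2.imread("pics/scene0.png")[155:255,170:295]; cv2.imwrite("pics/scenec.png",cv2.resize(a,None,fx=6,fy=6,interpolation=cv2.INTER_CUBIC))
E
```

```text
(no output)
```

View pics/topc.png

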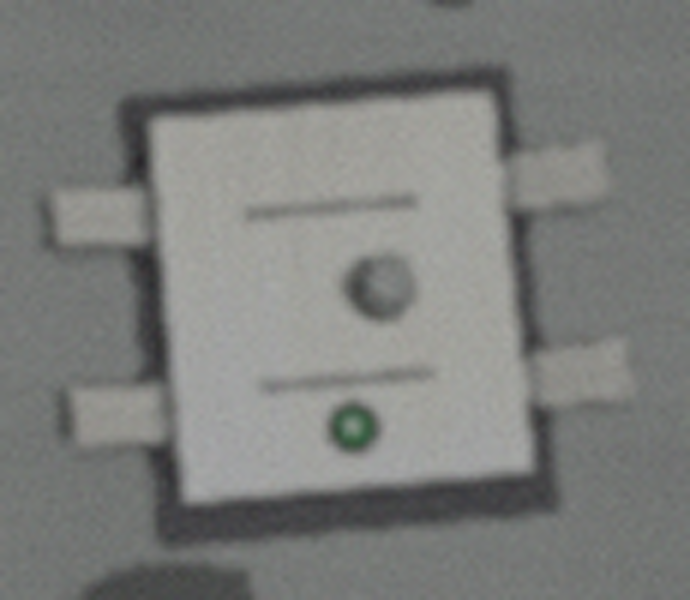

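View pics/scenec.png

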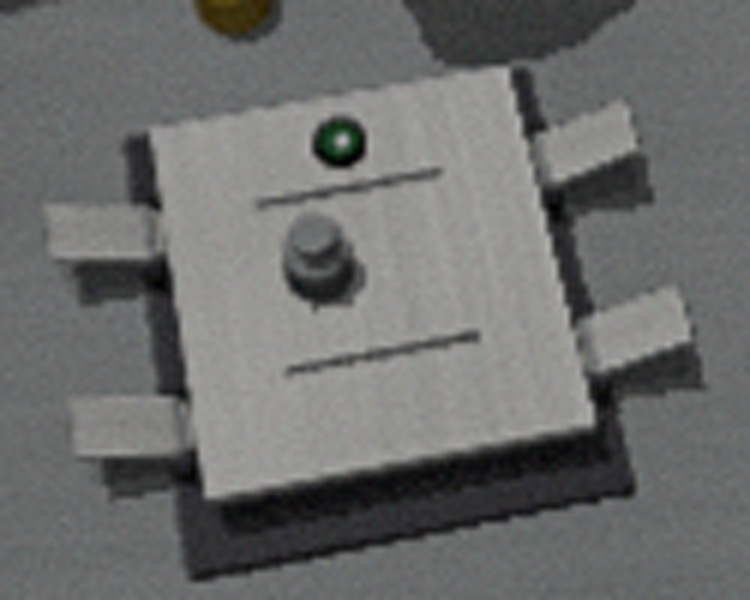

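In the crops the plate's corners are (150,115), (497,90), (533,472), (182,503) in the top view and (150,130), (510,68), (595,430), (205,497) in the scene view. I fit the plate's pose to them.

```bash
cat > h.py <<'E'
import numpy as np
from scipy.optimize import least_squares
def proj(m,P):
    P=np.atleast_2d(P); T=m["camera_from_world"]; c=P@T[:3,:3].T+T[:3,3]
    s=c[:,:2]/c[:,2:]; s=s*(1+m["k1"]*(s**2).sum(1,keepdims=True)); K=m["camera_matrix"]
    return s@K[:2,:2].T+K[:2,2]
def P2W(p,loc):
    x,y,a=p; loc=np.atleast_2d(loc); c,s=np.cos(a),np.sin(a)
    return np.c_[x+c*loc[:,0]-s*loc[:,1], y+s*loc[:,0]+c*loc[:,1], loc[:,2]]
CN=np.array([[.1,.09,.042],[.1,-.09,.042],[-.1,-.09,.042],[-.1,.09,.042]]) #FL FR NR NL
E
python3 - <<'E'
from h import *; from station import cams
pt=(np.array([[150,115],[497,90],[533,472],[182,503]])+.5)/6-.5+[230,150]
ps=(np.array([[595,430],[205,497],[150,130],[510,68]])+.5)/6-.5+[170,155]
mt,ms=cams.camera_model("top"),cams.camera_model("scene")
ft=lambda p:(proj(mt,P2W(p,CN))-pt).ravel(); fs=lambda p:(proj(ms,P2W(p,CN))-ps).ravel()
for f in (ft,fs,lambda p:np.r_[ft(p),fs(p)]):
    s=least_squares(f,[.55,0,0]); print(s.x.round(4),s.fun.round(1))
p=s.x
for n,sx,sy in [("NL",-1,1),("NR",-1,-1),("FL",1,1),("FR",1,-1)]:
    print(n,P2W(p,[[sx*.082,sy*.072,.042],[sx*.052,sy*(.098+.035*.914),.039]]).round(4).tolist())
E
```

```text
[ 0.538  -0.0386  0.1101] [ 0.1  0.2 -0.3  0.   0.2  0.1 -0.1 -0.4]
[ 0.5408 -0.0376  0.1092] [ 0.3 -0.2 -0.5  0.7  0.  -0.4  0.1 -0.2]
[ 0.5394 -0.0381  0.1097] [-0.  -0.2 -0.4 -0.4  0.  -0.3 -0.2 -0.8  0.1 -0.7 -0.6  0.2 -0.2 -0.8
 -0.1 -0.6]
NL [[0.45, 0.0245, 0.042], [0.4735, 0.0854, 0.039]]
NR [[0.4658, -0.1186, 0.042], [0.5019, -0.173, 0.039]]
FL [[0.613, 0.0424, 0.042], [0.5768, 0.0968, 0.039]]
FR [[0.6288, -0.1007, 0.042], [0.6053, -0.1616, 0.039]]
```

Both cameras agree to about 3 mm. I plan the approach to above the near right corner, with the tool turned to line up with the plate and the fingers shut.

```bash
cat >> h.py <<'E'
from scipy.spatial.transform import Rotation as R
PL=np.array([.5394,-.0381,.1097])
PT={}
for n,sx,sy in [("NL",-1,1),("NR",-1,-1),("FL",1,1),("FR",1,-1)]:
    PT[n]=P2W(PL,[sx*.082,sy*.072,.042])[0]; PT["T"+n]=P2W(PL,[sx*.052,sy*.130,.039])[0]
def rot(s):
    q=s["ee_rot"]; return R.from_quat([q[1],q[2],q[3],q[0]])
def plan(tgt,n):
    from station import telemetry
    s=telemetry.read_state(); A=rot(s); c,sn=np.cos(PL[2]),np.sin(PL[2])
    B=R.from_matrix(np.array([[c,sn,0],[sn,-c,0],[0,0,-1]]))
    d=np.array(tgt)-s["position"]; rv=(A.inv()*B).as_rotvec()
    print("clock",s["clock"],"pos",s["position"].round(4),"F",s["ft_force"].round(2),"rotvec",rv.round(3))
    for k in range(n):
        Ak=A*R.from_rotvec(rv*k/n); print((Ak.inv().apply(d/n)*1000).round(1).tolist(),(rv/n).round(3).tolist())
E
python3 -c "
from h import *
plan(PT['NR']+[0,0,.06],10)"
```

```text
clock 1.2 pos [ 0.2368 -0.4686  0.2267] F [-0.53 -0.3  -0.32] rotvec [ 0.    -0.    -1.213]
[-20.9, -36.2, 12.5] [0.0, -0.0, -0.121]
[-16.4, -38.5, 12.5] [0.0, -0.0, -0.121]
[-11.6, -40.2, 12.5] [0.0, -0.0, -0.121]
[-6.7, -41.3, 12.5] [0.0, -0.0, -0.121]
[-1.6, -41.8, 12.5] [0.0, -0.0, -0.121]
[3.5, -41.7, 12.5] [0.0, -0.0, -0.121]
[8.5, -41.0, 12.5] [0.0, -0.0, -0.121]
[13.4, -39.6, 12.5] [0.0, -0.0, -0.121]
[18.1, -37.7, 12.5] [0.0, -0.0, -0.121]
[22.5, -35.3, 12.5] [0.0, -0.0, -0.121]
```

```bash
python3 -m crank '[[-21,-36,5,0,0,-0.121],[-16,-38.5,5,0,0,-0.121],[-11.5,-40,5,0,0,-0.121],[-6.5,-41.5,5,0,0,-0.121],[-1.5,-42,5,0,0,-0.121],[3.5,-41.5,5,0,0,-0.121],[8.5,-41,5,0,0,-0.121],[13.5,-39.5,5,0,0,-0.121],[18,-37.5,5,0,0,-0.121],[22.5,-35.5,5,0,0,-0.121],[0,0,0,0,0,0]]' -1; python3 -c "
from h import *
from station import cams,telemetry
import cv2
s=telemetry.read_state()
im=cams.read_camera('wrist'); cv2.imwrite('pics/w1.png',im[:,:,::-1])
plan(PT['NR']+[0,0,.03],1)"
```

```text
clock: 2.3
position: [0.4683, -0.1047, 0.1747]
ee_rot: [0.003, 0.997, 0.076, 0.002]
ft_force: [-0.6, -1.1, 0.7]
finger_gap: 0.088
clock 2.35 pos [ 0.4675 -0.1065  0.175 ] F [-0.05  0.67 -0.64] rotvec [ 0.006 -0.003  0.039]
[-3.9, 11.1, 103.0] [0.006, -0.003, 0.039]
```

View pics/w1.png

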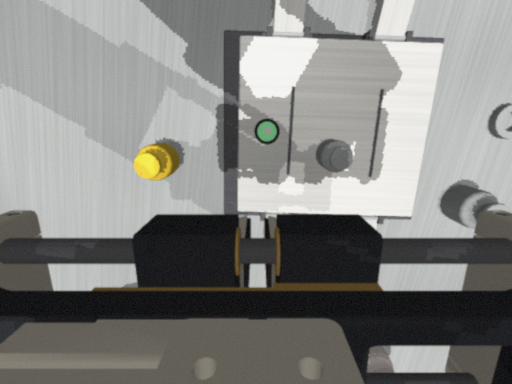

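The wrist view shows the plate with corners at about NL (240,37), FL (442,40), FR (411,217), NR (237,213). I compare those against the prediction from the fit.

```bash
cat >> h.py <<'E'
def wmodel(s):
    from station import cams
    m=dict(cams.camera_model("wrist")); T=np.eye(4); T[:3,:3]=rot(s).as_matrix(); T[:3,3]=s["position"]
    m["camera_from_world"]=np.linalg.inv(T@m["mount"]); return m
E
python3 -c "
from h import *
from station import telemetry
s=telemetry.read_state(); m=wmodel(s)
obs=np.array([[442,40],[411,217],[237,213],[240,37]])
print(proj(m,P2W(PL,CN)).round(1))
q=least_squares(lambda p:(proj(m,P2W(p,CN))-obs).ravel(),PL);print(q.x,q.fun.round(1))"
```

```text
[[446.8  40.2]
 [412.7 215.2]
 [237.3 208.8]
 [241.1  31.1]]
[ 0.53803543 -0.04130617  0.12595208] [ 1.2  1.7  1.2 -0.7  0.  -0.3 -2.3 -0.6]
```

The wrist view agrees within about 3 mm, so I go down to the near right corner.

```bash
python3 -m crank '[[-4,11,20,0.006,-0.003,0.039],[0,0,40,0,0,0],[0,0,30,0,0,0],[0,0,0,0,0,0],[0,0,0,0,0,0]]' -1; python3 -c "
from h import *
plan(PT['NR']+[0,0,.005],1)"
```

```text
clock: 2.85
position: [0.4655, -0.1237, 0.0854]
ee_rot: [0.002, 0.999, 0.05, 0.002]
ft_force: [-0.2, -1.6, -0.0]
finger_gap: 0.003
clock 2.85 pos [ 0.4655 -0.1237  0.0854] F [-0.24 -1.55 -0.01] rotvec [ 0.005 -0.004 -0.01 ]
[0.6, -5.2, 38.4] [0.005, -0.004, -0.01]
```

```bash
python3 -m crank '[[0.5,-5,15,0.005,-0.004,-0.01],[0,0,15,0,0,0],[0,0,0,0,0,0],[0,0,0,0,0,0]]'; python3 -c "
from h import *
plan(PT['NR']+[0,0,.003],1)"
```

```text
clock: 3.25
position: [0.4679, -0.1205, 0.0579]
ee_rot: [0.001, 0.999, 0.054, 0.003]
ft_force: [0.7, 0.8, -0.2]
finger_gap: 0.006
clock 3.25 pos [ 0.4679 -0.1205  0.0579] F [ 0.67  0.8  -0.18] rotvec [ 0.003 -0.007 -0.002]
[-2.0, -2.1, 12.9] [0.003, -0.007, -0.002]
```

```bash
python3 -m crank '[[-2,-2,9,0,0,0],[0,0,2,0,0,0],[0,0,0,0,0,0]]'; for i in 1 ; do python3 -m crank '[[0,0,2,0,0,0],[0,0,0,0,0,0]]'; done;  python3 -m crank '[[0,0,2,0,0,0],[0,0,0,0,0,0]]'
```

```text
clock: 3.55
position: [0.4666, -0.1189, 0.0477]
ee_rot: [0.002, 0.999, 0.054, 0.005]
ft_force: [-0.4, -0.3, 0.4]
finger_gap: 0.005
clock: 3.75
position: [0.4668, -0.1189, 0.0459]
ee_rot: [0.002, 0.999, 0.054, 0.005]
ft_force: [-0.7, 0.5, 1.0]
finger_gap: 0.007
clock: 3.95
position: [0.467, -0.1189, 0.0439]
ee_rot: [0.002, 0.999, 0.054, 0.005]
ft_force: [0.4, -0.6, -0.7]
finger_gap: 0.005
```

```bash
python3 -m crank '[[0,0,2,0,0,0],[0,0,0,0,0,0]]';  python3 -m crank '[[0,0,1.5,0,0,0],[0,0,0,0,0,0]]'
```

```text
clock: 4.15
position: [0.4673, -0.1191, 0.0423]
ee_rot: [0.002, 0.999, 0.054, 0.006]
ft_force: [-0.4, 0.2, 2.5]
finger_gap: 0.004
clock: 4.35
position: [0.4674, -0.1191, 0.0426]
ee_rot: [0.003, 0.999, 0.054, 0.006]
ft_force: [0.8, -0.8, -1.1]
finger_gap: 0.002
```

A row that does not move releases the press, so I push without one.

```bash
for i in 1; do python3 -m crank '[[0,0,1.5,0,0,0]]';  python3 -m crank '[[0,0,2,0,0,0]]'; python3 -m crank '[[0,0,3,0,0,0]]'; done
```

```text
clock: 4.45
position: [0.4677, -0.1192, 0.0421]
ee_rot: [0.003, 0.998, 0.054, 0.006]
ft_force: [-6.3, 2.8, 25.6]
finger_gap: 0.005
clock: 4.55
position: [0.4677, -0.1192, 0.042]
ee_rot: [0.003, 0.998, 0.054, 0.007]
ft_force: [-10.0, 3.4, 37.4]
finger_gap: 0.002
clock: 4.65
position: [0.4678, -0.1192, 0.0419]
ee_rot: [0.003, 0.998, 0.055, 0.007]
ft_force: [-13.9, 4.9, 49.1]
finger_gap: 0.002
```

The near right corner is firm: 49 N and no sinking. I will press more gently from here. Up and over to near left.

```bash
python3 -m crank '[[0,0,-15,0,0,0],[0,0,-20,0,0,0],[0,0,0,0,0,0]]'; python3 -c "
from h import *
plan(PT['NL']+[0,0,.03],3)"
```

```text
clock: 4.95
position: [0.4674, -0.1191, 0.0785]
ee_rot: [0.004, 0.998, 0.055, 0.008]
ft_force: [0.3, -0.6, 0.5]
finger_gap: 0.009
clock 4.95 pos [ 0.4674 -0.1191  0.0785] F [ 0.32 -0.61  0.49] rotvec [ 0.008 -0.015 -0.   ]
[-0.6, -48.2, 1.8] [0.003, -0.005, -0.0]
[-0.6, -48.2, 1.9] [0.003, -0.005, -0.0]
[-0.5, -48.2, 2.0] [0.003, -0.005, -0.0]
```

```bash
python3 -m crank '[[-0.5,-36,0,0.003,-0.005,0],[-0.5,-36,0,0.003,-0.005,0],[-0.5,-36,0,0.003,-0.005,0],[-0.5,-36,0,0,0,0],[0,0,0,0,0,0],[0,0,0,0,0,0]]'; python3 -c "
from h import *
plan(PT['NL']+[0,0,.005],1)"
```

```text
clock: 5.55
position: [0.4486, 0.0274, 0.0734]
ee_rot: [-0.0, 0.999, 0.053, -0.001]
ft_force: [-0.0, 0.1, 0.3]
finger_gap: 0.008
clock 5.55 pos [0.4486 0.0274 0.0734] F [-0.02  0.11  0.29] rotvec [-0.001  0.002 -0.003]
[1.1, 3.1, 26.3] [-0.001, 0.002, -0.003]
```

```bash
python3 -m crank '[[1,3,15,0,0,0],[0,0,9,0,0,0],[0,0,3,0,0,0],[0,0,0,0,0,0]]'; python3 -m crank '[[0,0,1,0,0,0]]'; python3 -m crank '[[0,0,1,0,0,0]]'
```

```text
clock: 5.95
position: [0.4501, 0.022, 0.044]
ee_rot: [-0.0, 0.999, 0.052, -0.002]
ft_force: [-1.0, -0.1, -0.9]
finger_gap: 0.003
clock: 6.05
position: [0.4503, 0.0216, 0.043]
ee_rot: [-0.0, 0.999, 0.052, -0.002]
ft_force: [0.5, 1.3, -0.1]
finger_gap: 0.003
clock: 6.15
position: [0.4505, 0.0213, 0.0422]
ee_rot: [-0.0, 0.999, 0.051, -0.002]
ft_force: [-2.1, 1.7, 9.5]
finger_gap: 0.005
```

```bash
python3 -m crank '[[0,0,0.6,0,0,0]]'; python3 -m crank '[[0,0,1,0,0,0]]'; python3 -m crank '[[0,0,1,0,0,0]]'
```

```text
clock: 6.25
position: [0.4505, 0.0214, 0.0422]
ee_rot: [-0.0, 0.999, 0.051, -0.001]
ft_force: [-4.2, 1.2, 11.7]
finger_gap: 0.004
clock: 6.35
position: [0.4504, 0.0214, 0.0422]
ee_rot: [-0.0, 0.999, 0.051, -0.001]
ft_force: [-3.3, -0.2, 14.0]
finger_gap: 0.005
clock: 6.45
position: [0.4505, 0.0214, 0.0422]
ee_rot: [-0.0, 0.999, 0.051, -0.001]
ft_force: [-3.2, -0.3, 11.5]
finger_gap: 0.002
```

Near left is firm too (12–14 N, stays at 42.2 mm). On to far left, first rising clear.

```bash
python3 -m crank '[[0,0,-15,0,0,0],[0,0,-20,0,0,0],[0,0,0,0,0,0]]'; python3 -c "
from h import *
plan(PT['FL']+[0,0,.03],4)"
```

```text
clock: 6.75
position: [0.4508, 0.0213, 0.0791]
ee_rot: [-0.0, 0.999, 0.051, -0.0]
ft_force: [0.1, 1.2, -0.5]
finger_gap: 0.006
clock 6.75 pos [0.4508 0.0213 0.0791] F [ 0.13  1.2  -0.51] rotvec [-0.     0.001 -0.007]
[40.9, -1.1, 1.7] [-0.0, 0.0, -0.002]
[40.9, -1.0, 1.7] [-0.0, 0.0, -0.002]
[40.9, -1.0, 1.8] [-0.0, 0.0, -0.002]
[40.9, -0.9, 1.8] [-0.0, 0.0, -0.002]
```

```bash
python3 -m crank '[[41,-1,0,0,0,-0.002],[41,-1,0,0,0,-0.002],[41,-1,0,0,0,-0.002],[41,-1,0,0,0,0],[0,0,0,0,0,0],[0,0,0,0,0,0]]'; python3 -c "
from h import *
plan(PT['FL']+[0,0,.005],1)"
```

```text
clock: 7.35
position: [0.6156, 0.0436, 0.0745]
ee_rot: [-0.0, 0.999, 0.054, -0.003]
ft_force: [-0.6, 0.4, 0.3]
finger_gap: 0.006
clock 7.35 pos [0.6156 0.0436 0.0745] F [-0.56  0.35  0.28] rotvec [-0.001  0.005 -0.001]
[-2.6, 0.9, 27.5] [-0.001, 0.005, -0.001]
```

```bash
python3 -m crank '[[-2.5,1,16,0,0.005,0],[0,0,9,0,0,0],[0,0,3,0,0,0],[0,0,0,0,0,0]]'; python3 -m crank '[[0,0,1,0,0,0]]'; python3 -m crank '[[0,0,1,0,0,0]]';python3 -m crank '[[0,0,1,0,0,0]]'
```

```text
clock: 7.75
position: [0.6098, 0.0421, 0.0446]
ee_rot: [-0.001, 0.999, 0.054, -0.002]
ft_force: [-1.0, 0.1, -0.1]
finger_gap: 0.006
clock: 7.85
position: [0.6098, 0.042, 0.044]
ee_rot: [-0.001, 0.999, 0.054, -0.002]
ft_force: [0.0, 0.0, -0.3]
finger_gap: 0.002
clock: 7.95
position: [0.6099, 0.042, 0.0435]
ee_rot: [-0.001, 0.999, 0.054, -0.001]
ft_force: [0.1, 0.4, -0.5]
finger_gap: 0.004
clock: 8.05
position: [0.6102, 0.042, 0.043]
ee_rot: [-0.0, 0.999, 0.054, -0.001]
ft_force: [0.0, -0.5, -0.1]
finger_gap: 0.007
```

```bash
python3 -m crank '[[2,0,1,0,0,0]]'; python3 -m crank '[[1,0,1,0,0,0]]';python3 -m crank '[[0,0,1,0,0,0]]';python3 -m crank '[[0,0,1,0,0,0]]'
```

```text
clock: 8.15
position: [0.6122, 0.0422, 0.0422]
ee_rot: [-0.0, 0.999, 0.054, -0.001]
ft_force: [-2.1, 0.1, 3.6]
finger_gap: 0.002
clock: 8.25
position: [0.6132, 0.0423, 0.0416]
ee_rot: [-0.0, 0.999, 0.054, -0.001]
ft_force: [-2.6, 0.0, 4.2]
finger_gap: 0.009
clock: 8.35
position: [0.6134, 0.0424, 0.0411]
ee_rot: [-0.0, 0.999, 0.054, -0.001]
ft_force: [-2.1, -0.6, 5.2]
finger_gap: 0.006
clock: 8.45
position: [0.6134, 0.0424, 0.0404]
ee_rot: [-0.0, 0.999, 0.054, -0.0]
ft_force: [-2.6, -0.1, 4.7]
finger_gap: 0.007
```

It goes down at only about 4–5 N, so this looks like the loose corner. I press on to its stop.

```bash
python3 -m crank '[[0,0,1.5,0,0,0]]'; python3 -m crank '[[0,0,1.5,0,0,0]]';python3 -m crank '[[0,0,1.5,0,0,0]]';python3 -m crank '[[0,0,1.5,0,0,0]]';python3 -m crank '[[0,0,1.5,0,0,0]]'
```

```text
clock: 8.55
position: [0.6135, 0.0425, 0.0394]
ee_rot: [-0.0, 0.999, 0.054, -0.0]
ft_force: [-2.6, 0.2, 6.4]
finger_gap: 0.004
clock: 8.65
position: [0.6136, 0.0426, 0.0383]
ee_rot: [-0.0, 0.999, 0.054, -0.0]
ft_force: [-2.8, 0.3, 7.2]
finger_gap: 0.006
clock: 8.75
position: [0.6137, 0.0426, 0.0375]
ee_rot: [-0.0, 0.999, 0.054, 0.0]
ft_force: [-5.7, 0.5, 14.5]
finger_gap: 0.004
clock: 8.85
position: [0.6137, 0.0427, 0.0375]
ee_rot: [-0.0, 0.999, 0.054, 0.0]
ft_force: [-7.3, -0.5, 17.7]
finger_gap: 0.003
clock: 8.95
position: [0.6137, 0.0427, 0.0375]
ee_rot: [-0.0, 0.999, 0.054, 0.001]
ft_force: [-6.0, -0.4, 14.0]
finger_gap: 0.008
```

Far left sank from 42 to 37.5 mm and hit its stop, so it is the loose corner. I release it gently and go to its tongue.

```bash
python3 -m crank '[[0,0,-3,0,0,0],[0,0,-4,0,0,0],[0,0,-10,0,0,0],[0,0,-20,0,0,0],[0,0,0,0,0,0]]'; python3 -c "
from h import *
from station import cams,telemetry
import cv2
s=telemetry.read_state();im=cams.read_camera('wrist').copy(); m=wmodel(s)
h=P2W(PL,[[.052,.098+.035*.914,.039],[.052,.098,.025],[.037,.098+.043,.044],[.067,.141,.044],[.1,.09,.042]])
px=proj(m,h);print(px.round(0).tolist())
cv2.imwrite('pics/w2.png',im[:,:,::-1])
plan(PT['TFL']+[0,0,.03],2)"
```

```text
clock: 9.45
position: [0.6144, 0.0425, 0.0766]
ee_rot: [0.0, 0.999, 0.054, 0.001]
ft_force: [0.9, 0.4, 0.2]
finger_gap: 0.008
[[213.0, 134.0], [217.0, 175.0], [189.0, 118.0], [233.0, 118.0], [280.0, 190.0]]
clock 9.5 pos [0.6134 0.0425 0.075 ] F [-0.78  0.06  0.34] rotvec [-0.    -0.    -0.001]
[-15.2, -29.0, 3.0] [-0.0, -0.0, -0.001]
[-15.2, -29.0, 3.0] [-0.0, -0.0, -0.001]
```

View pics/w2.png

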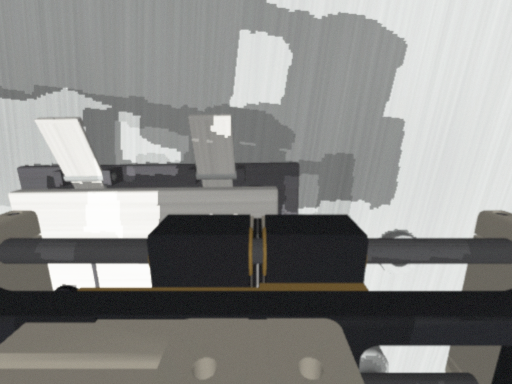

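The far left tongue shows at columns 192–235, rows 115–178; the predicted point (213,134) lies on its mid-line. The fit holds, so I move over it.

```bash
python3 -m crank '[[-15,-29,0,0,0,0],[-15,-29,0,0,0,0],[0,0,0,0,0,0],[0,0,0,0,0,0]]'; python3 -c "
from h import *
plan(PT['TFL']+[0,0,.01],1)"
```

```text
clock: 9.9
position: [0.5754, 0.0977, 0.0719]
ee_rot: [-0.0, 0.999, 0.053, -0.001]
ft_force: [0.4, 1.2, 0.6]
finger_gap: 0.007
clock 9.9 pos [0.5754 0.0977 0.0719] F [0.45 1.19 0.62] rotvec [-0.     0.002 -0.003]
[1.4, 1.0, 22.9] [-0.0, 0.002, -0.003]
```

```bash
python3 -m crank '[[1.5,0,12,0,0,0],[0,0,10,0,0,0],[0,0,0,0,0,0]]';for i in 1; do python3 -m crank '[[0,0,3,0,0,0]]'; python3 -m crank '[[0,0,3,0,0,0]]'; python3 -m crank '[[0,0,3,0,0,0]]'; done; python3 -m crank '[[0,0,3,0,0,0]]'
```

```text
clock: 10.2
position: [0.5775, 0.0964, 0.0467]
ee_rot: [0.0, 0.999, 0.053, -0.002]
ft_force: [0.4, -0.5, 0.4]
finger_gap: 0.008
clock: 10.3
position: [0.5778, 0.0958, 0.0431]
ee_rot: [0.0, 0.999, 0.052, -0.002]
ft_force: [-0.3, 0.8, -0.3]
finger_gap: 0.001
clock: 10.4
position: [0.578, 0.0957, 0.0399]
ee_rot: [-0.0, 0.999, 0.052, -0.002]
ft_force: [-2.1, 2.1, 7.8]
finger_gap: 0.003
clock: 10.5
position: [0.5783, 0.0958, 0.0375]
ee_rot: [-0.0, 0.999, 0.052, -0.001]
ft_force: [-2.7, 3.0, 8.8]
finger_gap: -0.001
clock: 10.6
position: [0.5786, 0.0962, 0.0352]
ee_rot: [-0.001, 0.999, 0.052, -0.001]
ft_force: [-3.1, 2.8, 7.6]
finger_gap: 0.001
```

The tongue yields at about 8 N. I keep pressing.

```bash
python3 -m crank '[[0,0,3,0,0,0],[0,0,3,0,0,0]]'; python3 -m crank '[[0,0,3,0,0,0],[0,0,3,0,0,0]]'; python3 -m crank '[[0,0,2,0,0,0]]';python3 -m crank '[[0,0,2,0,0,0]]';python3 -m crank '[[0,0,2,0,0,0]]'
```

```text
clock: 10.8
position: [0.5787, 0.0969, 0.0309]
ee_rot: [-0.002, 0.999, 0.051, -0.001]
ft_force: [-3.9, 2.0, 7.1]
finger_gap: 0.003
clock: 11.0
position: [0.5785, 0.0976, 0.0264]
ee_rot: [-0.002, 0.999, 0.051, -0.0]
ft_force: [-2.7, 0.5, 7.3]
finger_gap: 0.005
clock: 11.1
position: [0.5785, 0.0977, 0.0252]
ee_rot: [-0.002, 0.999, 0.051, -0.0]
ft_force: [-2.8, -0.8, 10.0]
finger_gap: 0.006
clock: 11.2
position: [0.5786, 0.0977, 0.0248]
ee_rot: [-0.002, 0.999, 0.051, 0.0]
ft_force: [-7.3, -0.0, 21.2]
finger_gap: 0.008
clock: 11.3
position: [0.5786, 0.0977, 0.0249]
ee_rot: [-0.002, 0.999, 0.051, 0.0]
ft_force: [-7.6, 0.4, 18.1]
finger_gap: 0.004
```

The tongue is at its stop: 24.9 mm at about 20 N. I press once more, then lift and check.

```bash
python3 -m crank '[[0,0,3,0,0,0],[0,0,3,0,0,0]]'; python3 -m crank '[[0,0,-5,0,0,0],[0,0,-20,0,0,0],[0,0,-40,0,0,0],[0,0,-40,0,0,0],[-40,-30,-20,0,0,0],[-40,-30,-20,0,0,0],[-40,-20,0,0,0,0],[-40,0,0,0,0,0],[-40,0,0,0,0,0],[-40,0,0,0,0,0],[0,0,0,0,0,0]]'; python3 - <<'E'
from station import cams
import cv2
for n,b in [("top",(150,250,230,345)),("scene",(155,255,170,295))]:
    im=cams.read_camera(n)[:,:,::-1]; a=im[b[0]:b[1],b[2]:b[3]]
    cv2.imwrite(f"pics/{n}2.png",cv2.resize(a,None,fx=6,fy=6,interpolation=cv2.INTER_CUBIC))
E
```

```text
clock: 11.5
position: [0.5787, 0.0977, 0.0246]
ee_rot: [-0.002, 0.999, 0.051, 0.001]
ft_force: [-10.3, -1.0, 26.3]
finger_gap: 0.004
clock: 12.6
position: [0.3293, 0.1504, 0.1731]
ee_rot: [-0.003, 0.999, 0.049, 0.006]
ft_force: [0.4, -0.3, 0.1]
finger_gap: 0.007
```

View pics/scene2.png

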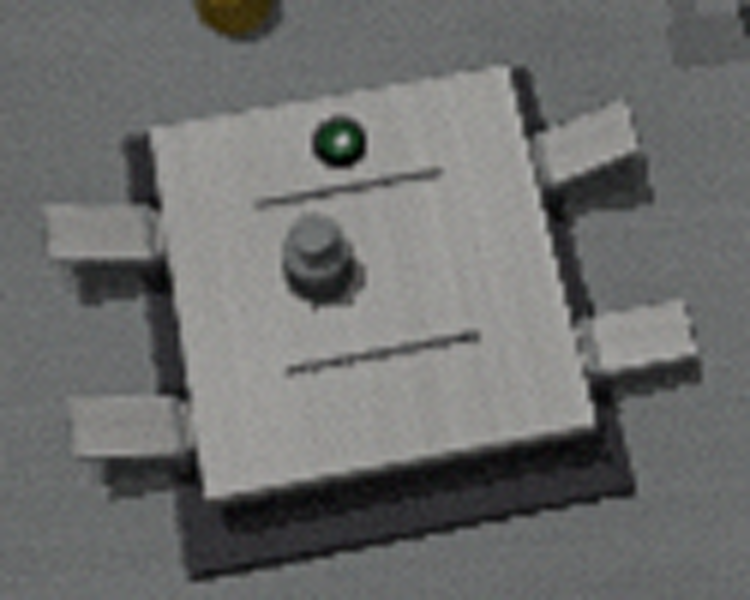

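View pics/top2.png

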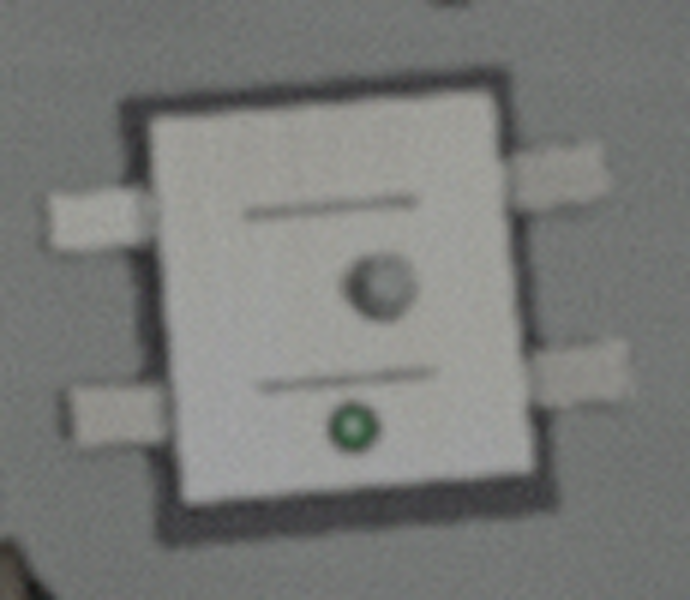

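The far left tongue (scene crop around (640,338)) now lies flat and its shadow hugs it. The other three tongues, the plate and the weight look the same as in the first pictures. The arm is clear and the force is near zero, so I hand in.

```bash
python3 -c "
from station import job,telemetry
s=telemetry.read_state();print(s['clock'],s['ft_force'])
print(job.sign_off())"
```

```text
12.7 [0.82415901 0.4743484  0.09536447]
the job is handed in; nothing more can be done
None
```

The far left corner was the one that rocked. I pressed its shim tongue down flat, let go, and handed the job in at 12.7 s.

- **Finding the corner:** I pressed near right and near left first, and both were firm. Far left sank from 42 mm to 37.5 mm at about 4–7 N, then hit its stop. I did not press far right, since the rocking corner was already found.
- **Flattening the shim:** The far left tongue gave way at about 8 N and stopped at 24.6–24.9 mm. I held it there at about 26 N before lifting off.
- **Last checks:** In the final pictures the far left tongue is flat and the other three still slope up. The plate, the weight and the spirit level are where they started. The arm was clear and the wrist force was within noise.
- **What was off:** My first press, on near right, reached 49 N at the wrist, harder than needed. The plate did not move, and I pressed more gently after that. The camera estimates of the plate's position differed by about 3 mm.

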